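# Lock the depth-stop blade in the spring-collar head

## Robot

A 7-joint arm with a two-finger parallel gripper is mounted at the origin on the work surface. World frame = base frame: x ahead of the robot, y to its left, z up, the work surface at z = 0. Lengths are in m, angles in degrees, forces in N, time in s.
With the tool pointing down it reaches from about 0.425 to 0.875 m from the base axis. Payload 4.7 kg.
Tool frame: the origin (TCP) lies between the finger pads; the fingertips stand 19 mm ahead of it and the grasp point (between the pads) is the TCP; x points along the fingers, z is the direction in which the jaws open and shut, and the axes are right-handed (so a half turn about x gives the same grasp; the last joint's range is limited). The gripper opens to 87 mm and grips with 3 to 60 N. Pads are 19 mm wide; open, the fingers measure 117 mm over their backs; the gripper's body (75 mm by 190 mm) begins 51 mm behind the grasp point.
Start: joints at [-63.192, 18.392, -4.016, 83.108, 1.295, 78.541, -3.26], TCP at [0.285, 0.584, 0.242] pointing down, gripper open.
Joint ranges: [-163.93, 163.93], [-17.29, 119.83], [-79.2, 71.16], [3.27, 140.29], [-89.18, 269.18], [5.43, 117.66], [-154.24, 154.24]. Speed limits (degrees/s): [147.25, 147.25, 180, 180, 180, 180, 180].

## Interface

Orientations are given as [roll, pitch, yaw] about the fixed x, y, z axes, in that order (R = Rz(yaw) Ry(pitch) Rx(roll)).
In Python, from cell import monitor, read_camera, camera_model, env, regions_of gives the robot as it stands. The module is installed in compiled form; this text tells all that it offers.
- The arm moves only by the tool step_arm, never from a script. Its argument "deltas" is a list of rows, each a list of 5 numbers: the gripper's target within -1 to 1 (fully open at 1, half-way at 0, shut at -1), then the shift along the tool's x, y, z in m, then the turn about the tool's x in degrees. A call has 1 to 12 rows; each row is the pose to reach, as a shift and turn from the pose commanded when the call began, along the tool's axes at that moment; what a row does not reach only later rows make up. A row lasts 1/8 s, in which the tool goes at most 62.5 mm and 10.7 degrees, less where a joint would pass 70% of its speed; a pose out of reach is approached as far as the arm can. A call with a gripper value outside its range is refused whole. The fingers move at their own pace and stop on an object; "newtons" is the grip in N (left out, the last holds). Time passes only in rows, so rows that repeat a pose let the fingers close. It gives the time, the measured TCP pose, the force and the opening at its end, in the units of the state.
- monitor.get_obs(): the state, without advancing time (a new reading comes with each control period).
- read_camera(name): name is "scene" or "top"; returns (picture, depth): 384x512x3 uint8, red, green, blue; 384x512 float32, m along the optical axis (not along the pixel's ray), 0 where there is no reading.
- camera_model(name): a dict with "fx", "fy", "cx", "cy" (pixels), "xyz" and "attitude" of the camera in the world. Camera axes: x right, y down, z forward; pixel columns grow to the right and rows downward; lengths in m; the calibration is good to about 2 mm. A picture is of the moment at which its call begins. camera_model takes no time and is no camera call.
- env.sign_off(): hands the job in, once; it reports no verdict.
Trained networks look in the newest picture that a camera, given by its name, has taken for a name from the list of things; names that differ only in an ending like _2 or _b are one class to them, and where a whole thing is asked for, a point or a joint stands for the part that bears it (a point fixed in the world has none). Each returns a list of dicts, best first, with "p" (0 to 1); they miss things now and then, are a little off and sometimes report something else, mostly with a low value. They report only what shows in the picture. A call takes as long as a camera call. They do not tell look-alikes from the thing itself.
- regions_of(camera, thing): "pixels" (384x512 bool, what is visible of it) and "pixel" ([column, row] in pixels, amid what is visible of it).
The state is a dict: "time_s": time; "qpos": joint angles; "joint_velocities": joint speeds; "effort": joint torques, N m; "tool_pos": TCP position; "tool_rot": TCP orientation; "force": force on the tool from outside, world axes, zero at the start; "wrist_torque": the same for the moment, N m; "grip_width": finger opening in m.
Only numpy, scipy, OpenCV 4.12 (cv2) and the standard library are available. Lean on these libraries where they do the work, as an engineer would, in place of code of your own. Each camera call takes 0.05 s, during which the arm holds its last target. There are 200 camera calls.

## Task

Fit the windowed stop blade to the evaporator's depth-stop head: pull the oval spring collar up, turn it a quarter turn anticlockwise (seen from above) and let go so that it stays up by itself, slide the blade tip-first through the flared mouth until its tip is flush with the head's far face, then turn the collar back so that it drops fully down and its pin locks the blade through the window. Leave the plain blade, bottle, beaker and flask where they are.

Things in the scene. Friction and masses are not known exactly. Their poses are not given: they have to be found in the camera images.
- head_axis (a point): Point on the vertical collar axis, on the flat top of the depth-stop head, 50 mm above the bench. Its +x axis is the direction in which the blade is pushed in; z is up. The roofed block reaches from x = -35 to +35 mm and is 80 mm wide. A through slot 38 mm wide and 12 mm high runs along x, from 20 to 32 mm above the bench.
- head: The whole depth-stop head, an off-white painted metal block fixed to the bench, with collar. Origin on the collar axis at bench height, axes as head_axis. Before the block, from x = -35 to -85 mm, its base plate forms an open ledge at slot-floor height with two flared guide walls 12 mm high, about 70 mm apart at the outer end and as wide as the slot at the block.
- slot_mouth (a point): Middle of the slot's floor at the near face of the block (x = -35 mm from the axis), 20 mm above the bench; axes as head_axis.
- slot_exit (a point): Middle of the slot's floor at the far face of the block (x = +35 mm from the axis), 20 mm above the bench; axes as head_axis. The blade's tip is flush when it is level with this point along x.
- collar_grip (a point): Centre of the steel spring collar on the head, 28 mm above its underside, 18 mm below its top. Oval from above: 60 mm along its own x, 34 mm along its own y, with flat sides 26 mm long; 46 mm tall. Grip it across the 34 mm (own y). Point and axes rise and turn with the collar. Its central pin, 10 mm thick, reaches down through the slot when the collar is down.
- collar_lift (a joint): Height of the collar above its lowest position, 0 to 0.017 m. A spring pulls it down: with its weight about 5 N at the bottom, 10 N at the top. At 0 its underside lies at the block's top and the pin ends 1 mm above the slot's floor; above 0.012 m the pin is clear of the slot.
- collar (a joint): Turn of the collar, rad, anticlockwise from above, 0 to 1.62 (stop); at 0 its long side lies along the slot. Collar down: it can turn only from 0 to about 0.45. Raised 14 mm or more it turns freely to the stop; let go beyond 0.8 rad it stays up on an inner shelf at a lift of about 0.013 m; turned back below about 0.4 rad the spring drives it down.
- blade_handle (a point): Centre of the windowed blade's black upright handle, a tab 40 mm along x, 14 mm across y, 44 mm tall on the blade's upper face at its rear end. 28 mm above the blade's underside, 150 mm behind its tip. +x points to the tip, z up. Gripped here the blade hangs nearly level.
- blade: The windowed blade: bare aluminium flat 170 mm long, 34 mm wide, 6 mm thick, about 150 g with handle, lying flat on the bench at the start. Origin at the middle of its underside, 85 mm behind the tip; axes as blade_handle.
- blade_tip (a point): Middle of the windowed blade's tip edge, half-way up its 6 mm thickness; axes as blade_handle.
- blade_window (a point): Centre of the square window, 18 mm by 18 mm, through the blade, 35 mm behind the tip. It lies under the pin when the tip is flush with the head's far face.
- plain_handle (a point): Centre of the handle of the other blade: the same size and handle but without any window; leave it alone.
- bottle: Amber glass bottle with black cap, 68 mm across, 160 mm tall; origin at the centre of its underside. Leave it standing.
- beaker: Open glass beaker, 72 mm across, 85 mm tall; origin at the centre of its underside. Leave it standing.
- flask: Round glass flask on a cork ring, 96 mm across, 155 mm tall; origin at the centre of its underside. Leave it standing.
Things that resemble listed ones, but are neither listed nor needed, are in the scene too. Leave any orange look-alike of the blade alone. Leave any red or yellow look-alike of the head alone.

How it is judged (in metres and radians):
On the way, in this order (a step that is already met when the one before it is completed fails the run):
1. the collar has been raised, turned and stays up by itself, not touched by the fingers (value of joint collar_lift above 0.0115 m and value of joint collar above 0.8 rad and contact force between the fingers and head below 0.3 N), for 0.2 s.
2. the windowed blade lies in the slot with its tip flush with the far face while the collar is still up (x of blade_tip in the frame of slot_exit between -0.006 and 0.006 m and y of blade_tip in the frame of slot_exit between -0.005 and 0.005 m and z of blade_tip in the frame of slot_exit between -0.002 and 0.01 m and angle between the x axis of blade_tip and the x axis of slot_exit, either way round below 0.12 rad and value of joint collar_lift above 0.0115 m), for 0.2 s.
At the end, for the whole second after the job is handed in: The collar is fully down (lift under 2.5 mm) and turned back (under 0.6 rad), with the windowed blade lying in the slot, its tip flush with the far face within 6 mm, centred within 5 mm, in line within 0.12 rad, and at rest (x of blade_tip in the frame of slot_exit between -0.006 and 0.006 m and y of blade_tip in the frame of slot_exit between -0.005 and 0.005 m and z of blade_tip in the frame of slot_exit between -0.002 and 0.01 m and angle between the x axis of blade_tip and the x axis of slot_exit, either way round below 0.12 rad and value of joint collar_lift below 0.0025 m and value of joint collar below 0.6 rad and linear speed of blade below 0.02 m/s); the robot touches nothing.
It fails at once if the plain blade is moved by more than 30 mm (distance of plain_handle from where it was at the start of the episode above 0.03 m).
It fails at once if the bottle is shifted by more than 30 mm or tipped (distance of bottle from where it was at the start of the episode above 0.03 m or angle between bottle's own z axis and vertical above 0.4 rad).
It fails at once if the beaker is shifted by more than 30 mm or tipped (distance of beaker from where it was at the start of the episode above 0.03 m or angle between beaker's own z axis and vertical above 0.4 rad).
It fails at once if the flask is shifted by more than 30 mm or tipped (distance of flask from where it was at the start of the episode above 0.03 m or angle between flask's own z axis and vertical above 0.4 rad).
It also fails if it takes over 72 s, if anything falls off the work surface, if the arm or the gripper's body presses on something with over 40 N, if the wrist force passes 120 N, or if a joint passes its speed limit or range.

## Working session

There is one attempt and no reset: what is moved stays moved. The work goes in short steps, Python scripts to look and compute and a tool call to move; the robot and the scene stay as the last step left them, time stands still between calls to the robot, and variables do not carry over. Pictures are saved under pics/ and viewed, about 8 in all and at most 12, crops included, and the job is handed in when it is done.

Besides the shell and the picture viewer there is one more tool, called as name(argument=value, ...), one argument or row to a line, values as JSON. step_arm: Moves the arm, as the interface text tells. Its arguments: {"type":"object","properties":{"deltas":{"type":"array"},"newtons":{"type":"number"}},"required":["deltas"]}

```bash
mkdir -p pics; cat > h.py <<'E'
import numpy as np, cv2
from scipy.spatial.transform import Rotation as R
from cell import monitor, read_camera, camera_model, env, regions_of
def rot(a):
    a=np.array(a,float)
    if a.shape==(3,3): return a
    if a.size==4: return R.from_quat(a).as_matrix()
    return R.from_euler('xyz',a,degrees=True).as_matrix()
def cloud(name,d):
    m=camera_model(name); v,u=np.mgrid[:384,:512]
    c=np.stack([(u-m['cx'])/m['fx']*d,(v-m['cy'])/m['fy']*d,d],-1)
    return c@rot(m['attitude']).T+np.array(m['xyz'])
def proj(name,P):
    m=camera_model(name); c=(np.atleast_2d(P)-np.array(m['xyz']))@rot(m['attitude'])
    return np.c_[c[:,0]/c[:,2]*m['fx']+m['cx'],c[:,1]/c[:,2]*m['fy']+m['cy']]
def snap(name,fn=None):
    p,d=read_camera(name)
    if fn: cv2.imwrite('pics/'+fn,cv2.cvtColor(p,cv2.COLOR_RGB2BGR))
    return p,d,cloud(name,d)
E
python3 - <<'E'
from h import *
print(monitor.get_obs())
for n in('top','scene'):
    print(n,camera_model(n)); p,d,c=snap(n,n+'0.png')
    np.savez('/tmp/'+n,p=p,c=c)
    for t in('head','collar','blade','blade_handle','bottle','beaker','flask','plain_handle'):
        for r in regions_of(n,t):
            u,v=r['pixel']; print(t,round(r['p'],2),(int(u),int(v)),r['pixels'].sum(),np.nanmedian(c[r['pixels']&(d>0)],0).round(3))
E
```

```text
{'time_s': 0.0, 'qpos': array([-63.19307618,  18.43857494,  -4.01656788,  83.17746981,
         1.29436699,  78.54118149,  -3.26133089]), 'joint_velocities': array([-0.06911202,  0.01184767, -0.00780241,  0.05050458, -0.0054365 ,
       -0.16930071,  0.06978495]), 'effort': array([-7.40113373e-04, -4.91274011e+01, -4.04037209e-01, -3.12535286e+01,
       -6.39936095e-02,  4.35368554e-02,  1.77283159e-04]), 'tool_pos': array([0.28472571, 0.58371892, 0.24044463]), 'tool_rot': array([-177.45291002,   89.88788078, -113.4505011 ]), 'force': array([-0.7933513, -0.0564438, -0.0298108]), 'wrist_torque': array([-0.01134461,  0.01781432, -0.0272128 ]), 'grip_width': 0.08707182585402003}
top {'fx': 446.71760489598955, 'fy': 446.71760489598955, 'cx': 250.2334297210179, 'cy': 190.81280602070544, 'xyz': array([ 0.39583087, -0.01042301,  1.35717315]), 'attitude': array([-170.31931166,    0.36775092,  -89.40530469])}
head 0.91 (349, 183) 1150 [ 0.657 -0.294  0.046]
head 0.78 (311, 249) 1176 [ 0.45  -0.17   0.047]
head 0.63 (281, 201) 1162 [ 0.589 -0.088  0.046]
collar 0.73 (361, 172) 275 [ 0.662 -0.
[... 1159 characters left out ...]
0.092]
collar 0.66 (194, 141) 256 [ 0.672 -0.318  0.092]
collar 0.55 (261, 126) 249 [ 0.464 -0.191  0.092]
blade 0.71 (282, 285) 758 [0.789 0.225 0.008]
blade 0.67 (306, 235) 603 [0.62  0.159 0.008]
blade_handle 0.92 (305, 233) 596 [0.62  0.155 0.008]
blade_handle 0.63 (281, 287) 737 [0.788 0.226 0.008]
blade_handle 0.16 (243, 237) 568 [0.777 0.049 0.052]
bottle 0.85 (196, 102) 629 [ 0.544 -0.427  0.093]
bottle 0.67 (248, 164) 280 [ 0.6   -0.106  0.091]
beaker 0.89 (242, 237) 601 [0.777 0.048 0.052]
beaker 0.53 (249, 162) 274 [ 0.602 -0.106  0.092]
flask 0.74 (364, 292) 1132 [0.669 0.414 0.09 ]
flask 0.72 (302, 233) 613 [0.62  0.154 0.008]
plain_handle 0.64 (345, 211) 507 [0.47  0.19  0.009]
```

```bash
python3 - <<'E'
import cv2
a=cv2.imread('pics/top0.png')[100:300,80:430]; cv2.imwrite('pics/t1.png',cv2.resize(a,None,fx=2.28,fy=2.28,interpolation=cv2.INTER_CUBIC))
a=cv2.imread('pics/scene0.png')[80:330,150:430]; cv2.imwrite('pics/s1.png',cv2.resize(a,None,fx=2.4,fy=2.4,interpolation=cv2.INTER_CUBIC))
E
```

```text
(no output)
```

View pics/t1.png

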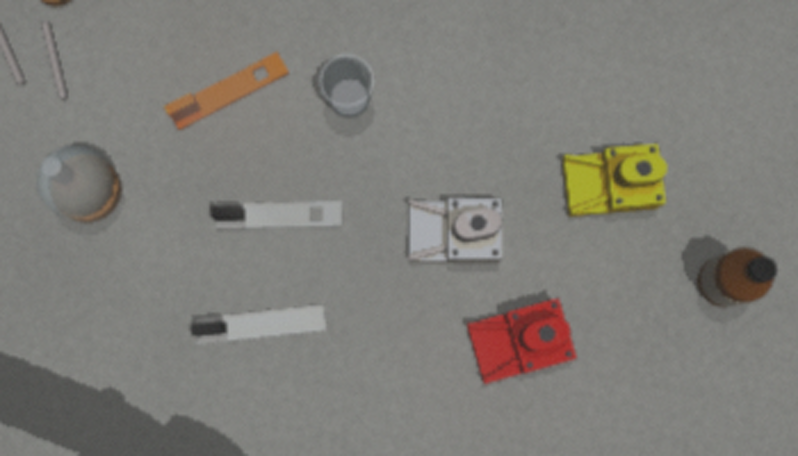

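View pics/s1.png

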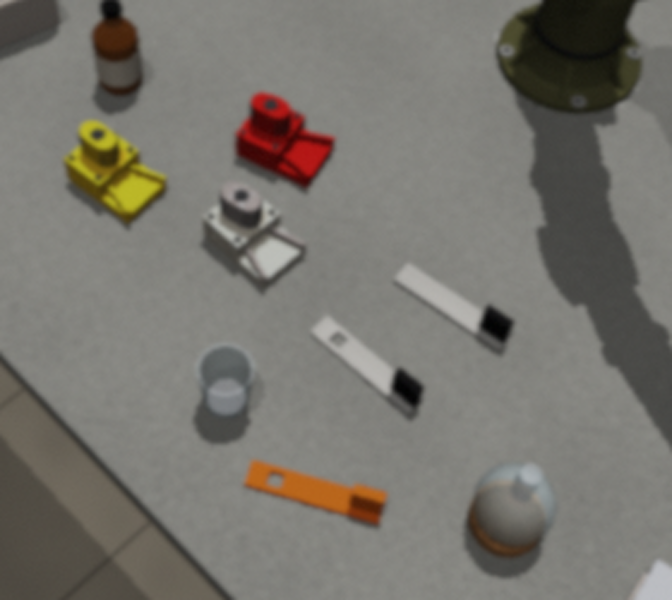

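The top picture shows the white head at (455,228) in the crop, mouth facing left toward the windowed blade (275,214). The plain blade is at (260,325). Orange, red and yellow look-alikes are present. Next I'll measure poses.

```bash
cat >> h.py <<'E'
def rect(q,lab):
    (cx,cy),(w,h),a=cv2.minAreaRect((q[:,:2]*1000).astype(np.float32))
    if w<h: w,h,a=h,w,a+90
    print(lab,len(q),'c',round(cx,1),round(cy,1),'size',round(w,1),round(h,1),'ang',round((a+90)%180-90,2),'z',np.median(q[:,2]).round(4))
def near(c,xy,r,z0,z1):
    return c[(np.hypot(c[...,0]-xy[0],c[...,1]-xy[1])<r)&(c[...,2]>z0)&(c[...,2]<z1)]
E
python3 - <<'E'
from h import *
for n in('top','scene'):
    f=np.load(f'/tmp/{n}.npz'); c=f['c']; p=f['p']
    print(n)
    q=c[...,2]
    rect(near(c,(.59,-.11),.07,.045,.056),'block'); rect(near(c,(.59,-.11),.07,.085,.11),'collar')
    rect(near(c,(.59,-.11),.12,.012,.11),'headall')
    rect(near(c,(.615,.149),.11,.0035,.012),'blade')
    rect(near(c,(.615,.22),.05,.035,.07),'handle')
    print('bench',np.median(c[(abs(q)<.02)],0))
    m=near(c,(.59,-.11),.07,.045,.056); print('block mean',m.mean(0)); m=near(c,(.59,-.11),.07,.085,.11);print('col mean',m.mean(0))
    # image-based blade outline: bright pixels on z=6mm plane
    g=p.min(-1).astype(int)
    K=camera_model(n); 
    v,u=np.mgrid[:384,:512]; ray=np.stack([(u-K['cx'])/K['fx'],(v-K['cy'])/K['fy'],np.ones_like(u)],-1)@rot(K['attitude']).T
    P=np.array(K['xyz'])+ray*((.006-K['xyz'][2])/ray[...,2])[...,None]
    br=(g>150)&(np.hypot(P[...,0]-.615,P[...,1]-.149)<.11); print('bench g',np.median(g))
    lab,L,st,ce=cv2.connectedComponentsWithStats(br.astype(np.uint8))
    if lab>1:
        i=1+st[1:,4].argmax(); rect(P[L==i],'bladeimg'); 
    tz=P=np.array(K['xyz'])+ray*((.05-K['xyz'][2])/ray[...,2])[...,None]
    dk=(g<35)&(np.hypot(P[...,0]-.615,P[...,1]-.22)<.05); rect(P[dk],'handledark')
E
```

```text
top
block 344 c 593.1 -113.2 size 78.6 68.6 ang -0.06 z 0.0497
collar 225 c 593.5 -112.2 size 59.0 33.8 ang -77.7 z 0.0943
headall 1167 c 557.0 -94.6 size 182.0 132.7 ang 13.5 z 0.0464
blade 674 c 613.0 151.8 size 211.9 211.1 ang -39.01 z 0.0055
handle 72 c 613.0 213.1 size 40.6 13.3 ang 89.65 z 0.0488
bench [ 4.73109378e-01  2.68357821e-02 -3.47300741e-04]
block mean [ 0.58951844 -0.11161387  0.04966598]
col mean [ 0.59347085 -0.11163635  0.09403145]
bench g 121.0
bladeimg 339 c 615.1 130.3 size 129.0 31.1 ang -89.47 z 0.006
handledark 0 c 0.0 0.0 size 0.0 0.0 ang 0.0 z nan
scene
block 216 c 595.6 -112.2 size 83.0 70.8 ang 0.26 z 0.0508
collar 172 c 594.2 -113.2 size 61.7 36.9 ang -76.15 z 0.0959
headall 1140 c 559.7 -98.4 size 188.8 138.8 ang 17.53 z 0.0391
blade 1000 c 616.1 148.9 size 216.8 214.3 ang -59.87 z 0.0055
handle 85 c 616.5 213.0 size 40.5 17.1 ang -86.62 z 0.0494
bench [0.47721378 0.11420734 0.00141522]
block mean [ 0.605958   -0.10246294  0.05095543]
col mean [ 0.59626943 -0.11061024  0.09529604]
bench g 118.0
bladeimg 318 c 614.6 127.8 size 128.8 31.8 ang -88.29 z 0.006
handledark 89 c 622.8 219.0 size 42.3 23.0 ang 86.27 z 0.05
  return _methods._mean(a, axis=axis, dtype=dtype,
  ret = ret.dtype.type(ret / rcount)
```

```bash
cat >> h.py <<'E'
def plan(target,jaw):
    """shift in tool axes to world xyz; turn so jaw (tool z) lies along world yaw jaw (mod 180)"""
    o=monitor.get_obs(); M=rot(o['tool_rot']); t=np.array(target)-o['tool_pos']
    y=np.degrees(np.arctan2(M[1,2],M[0,2])); dyaw=(jaw-y+90)%180-90
    print('t',o['time_s'],'tcp',o['tool_pos'].round(4),'tilt',np.degrees(np.arccos(-M[2,0])).round(2),'jaw',y.round(2),'q',o['qpos'].round(1),'F',o['force'].round(1),'w',round(o['grip_width'],4))
    print('tool x,y,z',M.round(3).T.tolist()); print('shift',(M.T@t).round(4),'turn about tool x',(-dyaw).round(2))
E
python3 -c "
from h import *
plan((.594,-.1125,.2404),12.8)"
```

```text
t 0.9 tcp [0.285  0.5842 0.2416] tilt 0.01 jaw 64.0 q [-63.2  18.4  -4.   83.1   1.3  78.5  -3.3] F [-0.1 -0.1 -0.3] w 0.0868
tool x,y,z [[0.0, 0.0, -1.0], [-0.899, 0.438, -0.0], [0.438, 0.899, 0.0]]
shift [ 0.0012 -0.5831 -0.4908] turn about tool x 51.2
```

step_arm(
  deltas=[
    [1,0,-0.049,-0.041,4.3],
    [1,0,-0.098,-0.082,8.6],
    [1,0,-0.147,-0.123,12.9],
    [1,0,-0.196,-0.164,17.2],
    [1,0,-0.245,-0.205,21.5],
    [1,0,-0.294,-0.246,25.8],
    [1,0,-0.343,-0.287,30],
    [1,0,-0.392,-0.328,34.3],
    [1,0,-0.441,-0.369,38.6],
    [1,0,-0.49,-0.41,42.9],
    [1,0,-0.539,-0.45,47],
    [1,0,-0.583,-0.491,51.2],
  ],
)

```text
time_s: 2.4
tool_pos: [0.5901, -0.1027, 0.242]
tool_rot: [4.7, 89.9, 17.4]
force: [1.4, 1.0, 0.3]
grip_width: 0.0871
```

```bash
python3 -c "
from h import *
plan((.594,-.1125,.14),12.8)"
```

```text
t 2.4 tcp [ 0.5901 -0.1027  0.242 ] tilt 0.07 jaw 12.72 q [-20.   13.1  32.3  91.9  -7.2  77.   25.9] F [1.4 1.  0.3] w 0.0871
tool x,y,z [[0.001, 0.0, -1.0], [-0.22, 0.975, 0.0], [0.975, 0.22, 0.001]]
shift [ 0.102  -0.0104  0.0016] turn about tool x -0.08
```

step_arm(
  deltas=[
    [1,0,0,0,0],
    [1,0.04,0,0,0],
    [1,0.08,0,0,0],
    [1,0.12,0,0,0],
    [1,0.15,0,0,0],
    [1,0.164,0,0,0],
    [1,0.164,0,0,0],
    [1,0.164,0,0,0],
  ],
)

```text
time_s: 3.4
tool_pos: [0.5903, -0.1012, 0.079]
tool_rot: [-11.2, 89.9, 1.6]
force: [0.3, 0.2, 0.8]
grip_width: 0.0868
```

```bash
python3 -c "
from h import *
plan((.594,-.1125,.078),12.8)"
```

```text
t 3.4 tcp [ 0.5903 -0.1012  0.079 ] tilt 0.14 jaw 12.82 q [-18.   21.4  30.3 102.1 -12.3  59.6  29.7] F [0.3 0.2 0.8] w 0.0868
tool x,y,z [[0.002, 0.0, -1.0], [-0.222, 0.975, -0.0], [0.975, 0.222, 0.002]]
shift [ 0.0011 -0.0119  0.0011] turn about tool x 0.02
```

step_arm(
  deltas=[
    [1,0.001,-0.012,0.001,0],
    [1,0.001,-0.012,0.001,0],
    [-1,0.001,-0.012,0.001,0],
    [-1,0.001,-0.012,0.001,0],
    [-1,0.001,-0.012,0.001,0],
    [-1,0.001,-0.012,0.001,0],
    [-1,0.001,-0.012,0.001,0],
    [-1,0.001,-0.012,0.001,0],
  ],
  newtons=40,
)

```text
time_s: 4.4
tool_pos: [0.593, -0.1127, 0.0766]
tool_rot: [5.5, 90.0, 18.3]
force: [3.7, 1.5, 0.8]
grip_width: 0.0352
```

```bash
python3 -c "
from h import *
plan((.594,-.1125,.094),90)"
```

```text
t 4.4 tcp [ 0.593  -0.1127  0.0766] tilt 0.03 jaw 12.8 q [-16.8  22.2  30.4 101.4 -12.8  59.8  31. ] F [3.7 1.5 0.8] w 0.0352
tool x,y,z [[0.0, 0.0, -1.0], [-0.221, 0.975, 0.0], [0.975, 0.221, 0.0]]
shift [-0.0174 -0.0001  0.001 ] turn about tool x -77.2
```

step_arm(
  deltas=[
    [-1,-0.005,0,0,0],
    [-1,-0.01,0,0,0],
    [-1,-0.0155,0,0,0],
    [-1,-0.0155,0,0,0],
    [-1,-0.0155,0,0,0],
  ],
)

```text
time_s: 5.03
tool_pos: [0.5933, -0.1124, 0.0917]
tool_rot: [-15.8, 89.9, -2.9]
force: [5.5, 0.4, -10.1]
grip_width: 0.0339
```

```bash
python3 -c "
from h import *
plan((.594,-.1125,.094),90)
p,d,c=snap('scene'); q=near(c,(.594,-.1125),.03,.085,.13); print(np.percentile(q[:,2],[10,50,90]))"
```

```text
t 5.025 tcp [ 0.5933 -0.1124  0.0917] tilt 0.06 jaw 12.82 q [-17.2  21.2  30.7 100.8 -12.2  61.3  30.5] F [  5.5   0.4 -10.1] w 0.0339
tool x,y,z [[0.001, -0.0, -1.0], [-0.222, 0.975, -0.0], [0.975, 0.222, 0.001]]
shift [-0.0023 -0.0002  0.0007] turn about tool x -77.18
[0.0885364  0.106489   0.12164156]
```

step_arm(
  deltas=[
    [-1,-0.0005,0,0,-8],
    [-1,-0.0005,0,0,-16],
    [-1,-0.0005,0,0,-24],
    [-1,-0.0005,0,0,-32],
    [-1,-0.0005,0,0,-40],
    [-1,-0.0005,0,0,-48],
    [-1,-0.0005,0,0,-56],
    [-1,-0.0005,0,0,-64],
    [-1,-0.0005,0,0,-71],
    [-1,-0.0005,0,0,-76],
    [-1,-0.0005,0,0,-76],
  ],
)

```text
time_s: 6.45
tool_pos: [0.5931, -0.1127, 0.0919]
tool_rot: [-108.4, 90.0, -19.5]
force: [5.5, -0.1, -8.3]
grip_width: 0.0338
```

```bash
python3 -c "
from h import *
plan((.594,-.1125,.094),90)"
```

```text
t 6.45 tcp [ 0.5931 -0.1127  0.0919] tilt 0.04 jaw 88.85 q [ -6.7  19.8  17.9 100.4  -6.8  60.9 102.4] F [ 5.5 -0.1 -8.3] w 0.0338
tool x,y,z [[0.001, -0.0, -1.0], [-1.0, 0.02, -0.001], [0.02, 1.0, -0.0]]
shift [-0.0021 -0.0009  0.0003] turn about tool x -1.15
```

step_arm(
  deltas=[
    [-1,0.002,0,0,0],
    [1,0.002,0,0,0],
    [1,0.002,0,0,0],
    [1,0.002,0,0,0],
    [1,0.002,0,0,0],
    [1,0.002,0,0,0],
  ],
)

```text
time_s: 7.2
tool_pos: [0.5928, -0.1127, 0.0907]
tool_rot: [-44.6, 90.0, 44.2]
force: [1.0, 0.4, 0.5]
grip_width: 0.0756
```

step_arm(
  deltas=[
    [1,0,0,0,0],
    [1,-0.06,0,0,0],
    [1,-0.12,0,0,0],
    [1,-0.12,0,0,0],
  ],
)

```text
time_s: 7.7
tool_pos: [0.5961, -0.1136, 0.2167]
tool_rot: [-93.6, 89.4, -4.8]
force: [0.2, 0.2, -0.1]
grip_width: 0.0869
```

```bash
python3 - <<'E'
from h import *
for n in('top','scene'):
    p,d,c=snap(n,n+'1.png')
    q=near(c,(.594,-.1125),.04,.1,.13); rect(q,'collar'); print(q.mean(0))
    rect(near(c,(.614,.213),.035,.035,.07),'handle')
plan((.6145,.213,.15),0)
E
```

```text
collar 0 c 0.0 0.0 size 0.0 0.0 ang 0.0 z nan
[nan nan nan]
handle 74 c 613.9 212.5 size 40.8 14.0 ang -87.72 z 0.0497
collar 169 c 595.5 -111.9 size 59.4 36.6 ang -6.74 z 0.1081
[ 0.59604576 -0.11122943  0.10807921]
handle 88 c 616.0 212.8 size 39.9 17.6 ang -86.76 z 0.049
t 7.8 tcp [ 0.593  -0.1127  0.2111] tilt 0.08 jaw 88.8 q [ -7.8  13.8  18.9  93.2  -4.6  73.6 100.7] F [-0.5  0.1 -0.5] w 0.0866
tool x,y,z [[0.001, 0.0, -1.0], [-1.0, 0.021, -0.001], [0.021, 1.0, 0.0]]
shift [ 0.0612 -0.0146  0.3261] turn about tool x 88.8
  return _methods._mean(a, axis=axis, dtype=dtype,
  ret = ret.dtype.type(ret / rcount)
<stdin>:4: RuntimeWarning: Mean of empty slice.
  ret = um.true_divide(
```

step_arm(
  deltas=[
    [1,0,-0.002,0.033,9],
    [1,0,-0.004,0.066,18],
    [1,0,-0.006,0.1,27],
    [1,0,-0.008,0.133,36],
    [1,0,-0.01,0.166,45],
    [1,0,-0.012,0.2,54],
    [1,0.01,-0.013,0.233,63],
    [1,0.03,-0.014,0.266,72],
    [1,0.05,-0.014,0.3,81],
    [1,0.061,-0.014,0.326,88.5],
    [1,0.061,-0.014,0.326,88.5],
    [1,0.061,-0.014,0.326,88.5],
  ],
)

```text
time_s: 9.3
tool_pos: [0.6135, 0.2111, 0.1488]
tool_rot: [-122.5, 89.9, -122.1]
force: [0.3, -0.7, -0.1]
grip_width: 0.087
```

```bash
python3 -c "
from h import *
plan((.6138,.213,.030),0.3)"
```

```text
t 9.3 tcp [0.6135 0.2111 0.1488] tilt 0.13 jaw 0.34 q [-36.5  22.   19.3  90.5  -7.5  68.8 -15.5] F [ 0.3 -0.7 -0.1] w 0.087
tool x,y,z [[-0.001, -0.002, -1.0], [-0.006, 1.0, -0.002], [1.0, 0.006, -0.001]]
shift [0.1188 0.0021 0.0005] turn about tool x 0.04
```

step_arm(
  deltas=[
    [1,0.05,0.001,0,0],
    [1,0.095,0.001,0,0],
    [1,0.119,0.001,0,0],
    [1,0.119,0.001,0,0],
    [-1,0.119,0.001,0,0],
    [-1,0.119,0.001,0,0],
    [-1,0.119,0.001,0,0],
    [-1,0.119,0.001,0,0],
    [-1,0.119,0.001,0,0],
    [-1,0.119,0.001,0,0],
    [-1,0.119,0.001,0,0],
  ],
  newtons=40,
)

```text
time_s: 10.68
tool_pos: [0.6136, 0.2139, 0.0305]
tool_rot: [-127.8, 90.0, -127.5]
force: [-0.4, -0.1, 0.4]
grip_width: 0.0251
```

step_arm(
  deltas=[
    [-1,-0.03,0,0,0],
    [-1,-0.06,0,0,0],
    [-1,-0.06,0,0,0],
    [-1,-0.06,0,0,0],
  ],
)

```text
time_s: 11.18
tool_pos: [0.6128, 0.2137, 0.0893]
tool_rot: [-162.5, 89.9, -162.2]
force: [-1.1, 0.2, -1.4]
grip_width: 0.0132
```

```bash
python3 - <<'E'
from h import *
plan((.594,.0024,.09),0)
for n in('top','scene'):
    p,d,c=snap(n,n+'2.png'); o=monitor.get_obs()['tool_pos']
    q=near(c,(.614,.12),.08,.035,.1); q=q[(q[:,1]<.175)]
    rect(q,'blade');
    if len(q):
        a=np.polyfit(q[:,1],q[:,2],1); b=np.polyfit(q[:,1],q[:,0],1); print('pitch slope',a[0],'yaw slope',b[0],'z at tip',np.polyval(a,.063),'minmax y',np.percentile(q[:,1],[0,1,99,100]),'x mid at tip',np.polyval(b,.063),'at handle',np.polyval(b,o[1]))
E
```

```text
t 11.175 tcp [0.6128 0.2137 0.0893] tilt 0.1 jaw 0.3 q [-36.2  25.2  18.6  93.6  -8.8  62.8 -14.9] F [-1.1  0.2 -1.4] w 0.0132
tool x,y,z [[-0.002, -0.001, -1.0], [-0.005, 1.0, -0.001], [1.0, 0.005, -0.002]]
shift [-0.0005 -0.2112 -0.0199] turn about tool x 0.3
blade 172 c 615.0 119.4 size 110.9 33.5 ang -89.46 z 0.0367
pitch slope 0.0016789349270473423 yaw slope -0.05477331627728051 z at tip 0.036938374155231705 minmax y [0.06386787 0.06610786 0.17458241 0.17469864] x mid at tip 0.6187503599554135 at handle 0.610501462285589
blade 131 c 617.4 119.1 size 108.0 35.6 ang -89.37 z 0.0375
pitch slope 0.007606797562711644 yaw slope -0.08035928212518062 z at tip 0.037416030471174255 minmax y [0.06512436 0.06579036 0.17239636 0.17301487] x mid at tip 0.6206521784066051 at handle 0.608553141380131
```

The fingers were still closing when I lifted, so the grip is only on the handle's top edge. I'll set the blade down and regrip lower.

step_arm(
  deltas=[
    [-1,0.015,0,0,0],
    [-1,0.026,0,0,0],
    [-1,0.0305,0,0,0],
    [-1,0.0305,0,0,0],
    [-0.3,0.0305,0,0,0],
    [-0.3,0.0305,0,0,0],
    [-0.3,0.0305,0,0,0],
    [-0.3,0.04,0,0,0],
    [-0.3,0.058,0,0,0],
    [-0.3,0.058,0,0,0],
  ],
)

```text
time_s: 12.52
tool_pos: [0.6117, 0.2132, 0.0297]
tool_rot: [-157.1, 89.7, -156.8]
force: [-0.3, -0.4, -0.2]
grip_width: 0.0307
```

step_arm(
  deltas=[
    [-1,0,0,0,0],
    [-1,0,0,0,0],
    [-1,0,0,0,0],
    [-1,0,0,0,0],
    [-1,0,0,0,0],
    [-1,0,0,0,0],
    [-1,0,0,0,0],
    [-1,0,0,0,0],
  ],
)

```text
time_s: 13.52
tool_pos: [0.6141, 0.214, 0.0331]
tool_rot: [22.8, 89.9, 23.0]
force: [0.2, -0.8, 3.9]
grip_width: 0.0136
```

step_arm(
  deltas=[
    [-1,-0.02,0,0,0],
    [-1,-0.04,0,0,0],
    [-1,-0.06,0,0,0],
    [-1,-0.06,0,0,0],
    [-1,-0.06,0,0,0],
  ],
)

```text
time_s: 14.15
tool_pos: [0.6133, 0.2139, 0.0924]
tool_rot: [-179.9, 90.0, -179.6]
force: [1.1, -0.3, -1.9]
grip_width: 0.0132
```

```bash
cat > b.py <<'E'
from h import *
import sys
plan((.594,.0024,.09),0)
o=monitor.get_obs()['tool_pos']
for n in('top','scene'):
    p,d,c=snap(n,n+sys.argv[1]+'.png')
    q=near(c,(o[0],o[1]-.09),.08,.02,.12); q=q[(q[:,1]<o[1]-.03)&(abs(q[:,0]-o[0])<.03)]
    rect(q,'blade')
    b=(q[:,1]*200).astype(int)
    for k in np.unique(b)[::3]:
        s=q[b==k]; print(k/200,len(s),s[:,0].min().round(4),s[:,0].max().round(4),np.median(s[:,2]).round(4),s[:,1].min().round(4))
E
python3 b.py 3
```

```text
t 14.15 tcp [0.6133 0.2139 0.0924] tilt 0.03 jaw 0.3 q [-36.2  25.   18.7  93.4  -8.7  63.  -14.9] F [ 1.1 -0.3 -1.9] w 0.0132
tool x,y,z [[-0.001, -0.0, -1.0], [-0.005, 1.0, -0.0], [1.0, 0.005, -0.001]]
shift [ 0.0024 -0.2114 -0.0204] turn about tool x 0.3
blade 456 c 613.4 124.4 size 118.6 33.9 ang -89.69 z 0.0646
0.065 24 0.5975 0.63 0.0647 0.0651
0.08 18 0.5985 0.63 0.064 0.0801
0.095 8 0.5975 0.6303 0.065 0.0951
0.11 12 0.5978 0.6289 0.0642 0.1121
0.125 17 0.5971 0.63 0.0655 0.1267
0.14 21 0.5971 0.629 0.065 0.1413
0.155 23 0.5971 0.6292 0.0651 0.1553
0.17 24 0.5969 0.6294 0.0633 0.1704
blade 292 c 615.1 122.4 size 122.1 36.0 ang 89.87 z 0.0656
0.06 7 0.597 0.6273 0.0652 0.0613
0.075 16 0.5973 0.6324 0.0669 0.0755
0.09 11 0.5995 0.6299 0.0657 0.0901
0.105 15 0.5997 0.629 0.064 0.1057
0.12 15 0.5997 0.6306 0.0653 0.1203
0.135 18 0.5979 0.6303 0.0654 0.1357
0.15 2 0.618 0.6198 0.0653 0.1502
0.17 3 0.6173 0.624 0.0666 0.1701
```

step_arm(
  deltas=[
    [-1,0,-0.03,-0.007,0.3],
    [-1,0,-0.06,-0.014,0.3],
    [-1,0.01,-0.083,-0.0197,0.3],
    [-1,0.025,-0.083,-0.0197,0.3],
    [-1,0.036,-0.083,-0.0197,0.3],
    [-1,0.036,-0.083,-0.0197,0.3],
    [-1,0.036,-0.083,-0.0197,0.3],
  ],
)

```text
time_s: 15.12
tool_pos: [0.5946, 0.1319, 0.0566]
tool_rot: [43.6, 90.0, 43.6]
force: [0.9, -0.4, -0.7]
grip_width: 0.0137
```

```bash
python3 b.py 4; python3 - <<'E'
import cv2
a=cv2.imread('pics/scene4.png')[110:270,200:360]; b=cv2.imread('pics/top4.png')[130:290,180:340]
cv2.imwrite('pics/v4.png',cv2.resize(cv2.hconcat([a,b]),None,fx=2.5,fy=2.5,interpolation=cv2.INTER_CUBIC))
E
```

```text
t 15.125 tcp [0.5946 0.1319 0.0566] tilt 0.02 jaw 0.08 q [-31.5  22.9  20.  101.1  -9.1  57.5  -7.9] F [ 0.9 -0.4 -0.7] w 0.0137
tool x,y,z [[0.0, 0.0, -1.0], [-0.001, 1.0, 0.0], [1.0, 0.001, 0.0]]
shift [-0.0335 -0.1295 -0.0008] turn about tool x 0.08
blade 466 c 591.6 32.5 size 135.7 55.5 ang -89.08 z 0.029
-0.035 4 0.5838 0.5926 0.0209 -0.0354
-0.015 12 0.5791 0.6132 0.0301 -0.0173
0.0 38 0.5785 0.613 0.0295 -0.005
0.015 12 0.5792 0.6125 0.0288 0.0157
0.03 24 0.5784 0.6126 0.0282 0.0306
0.045 24 0.5793 0.6121 0.0284 0.0456
0.06 24 0.578 0.6117 0.0296 0.0605
0.075 24 0.5787 0.6119 0.0293 0.0756
0.09 22 0.5782 0.6118 0.0294 0.0907
blade 277 c 588.1 29.4 size 135.9 54.8 ang -82.73 z 0.0297
-0.035 7 0.5805 0.6084 0.0237 -0.038
-0.02 1 0.5819 0.5819 0.0275 -0.0207
-0.005 16 0.5796 0.6125 0.0315 -0.01
0.01 9 0.5807 0.6122 0.0303 0.0102
0.025 15 0.5782 0.6146 0.0305 0.0255
0.04 16 0.5813 0.614 0.0321 0.0401
0.055 10 0.5878 0.6106 0.0324 0.0555
0.075 4 0.5975 0.6042 0.0293 0.0763
0.09 4 0.5982 0.6067 0.0326 0.0924
```

View pics/v4.png

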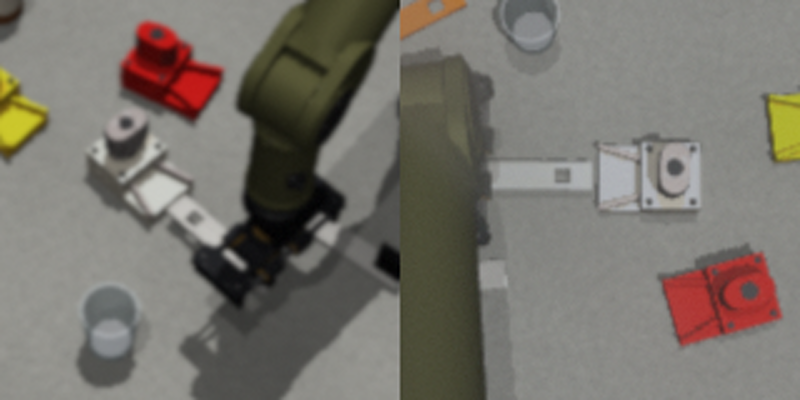

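The blade (row 175) lines up with the mouth. The tip is just outside the ledge and the collar is up and turned across.

step_arm(
  deltas=[
    [-1,0,0,-0.002,0.5],
    [-1,0,-0.015,-0.002,0.5],
    [-1,0,-0.03,-0.002,0.5],
    [-1,0,-0.045,-0.002,0.5],
    [-1,0,-0.054,-0.002,0.5],
    [-1,0,-0.054,-0.002,0.5],
  ],
)

```text
time_s: 15.98
tool_pos: [0.5925, 0.0754, 0.0566]
tool_rot: [-42.4, 90.0, -43.0]
force: [0.2, 0.6, -2.1]
grip_width: 0.0136
```

```bash
python3 b.py 5|cut -c1-150
```

```text
t 15.975 tcp [0.5925 0.0754 0.0566] tilt 0.01 jaw -0.62 q [-27.7  21.8  21.4 102.9  -9.3  57.   -3.2] F [ 0.2  0.6 -2.1] w 0.0136
tool x,y,z [[0.0, -0.0, -1.0], [0.011, 1.0, -0.0], [1.0, -0.011, 0.0]]
shift [-0.0333 -0.073   0.0023] turn about tool x -0.62
blade 621 c 592.2 -25.8 size 137.4 58.4 ang -88.41 z 0.0295
-0.09 23 0.5711 0.6156 0.0499 -0.0944
-0.075 33 0.565 0.6223 0.0461 -0.0795
-0.06 19 0.5643 0.6224 0.0291 -0.065
-0.045 13 0.564 0.622 0.0307 -0.0475
-0.03 11 0.5685 0.6202 0.0261 -0.0325
-0.015 11 0.5765 0.6063 0.0293 -0.0173
0.0 33 0.5755 0.6092 0.029 -0.0023
0.015 24 0.5759 0.6093 0.0292 0.0157
0.03 24 0.5751 0.6102 0.0278 0.0305
blade 441 c 592.5 -24.7 size 138.9 59.7 ang 89.95 z 0.0315
-0.09 17 0.5685 0.6089 0.0534 -0.0941
-0.075 50 0.563 0.6223 0.0445 -0.0798
-0.06 24 0.5631 0.6207 0.0299 -0.0649
-0.045 28 0.5637 0.6125 0.0289 -0.0497
-0.03 18 0.563 0.6162 0.0273 -0.0349
-0.015 18 0.5752 0.6115 0.03 -0.0196
0.0 15 0.579 0.6057 0.0308 -0.0049
0.025 2 0.599 0.6023 0.0344 0.0265
0.04 4 0.5935 0.604 0.0306 0.0406
```

step_arm(
  deltas=[
    [-1,0,-0.01,0.0008,-0.4],
    [-1,0,-0.02,0.0008,-0.4],
    [-1,0,-0.03,0.0008,-0.4],
    [-1,0,-0.04,0.0008,-0.4],
    [-1,0,-0.04,0.0008,-0.4],
  ],
)

```text
time_s: 16.7
tool_pos: [0.5928, 0.0352, 0.0566]
tool_rot: [-73.4, 90.0, -73.6]
force: [0.0, 0.1, -1.0]
grip_width: 0.0137
```

step_arm(
  deltas=[
    [-1,0,-0.01,0,0],
    [-1,0,-0.02,0,0],
    [-1,0,-0.028,0,0],
    [-1,0,-0.032,0,0],
    [-1,0,-0.032,0,0],
    [-1,0,-0.032,0,0],
  ],
)

```text
time_s: 17.45
tool_pos: [0.5928, 0.0053, 0.0565]
tool_rot: [82.7, 90.0, 82.6]
force: [0.6, 0.8, -1.1]
grip_width: 0.0136
```

```bash
python3 - <<'E'
from h import *
plan((.593,.003,.0566),0)
a=[]
for n in('scene','top'):
    p,d,c=snap(n,n+'6.png')
    o=proj(n,[.593,-.1475,.026])[0].astype(int); print(n,o)
    q=near(c,(.593,-.165),.04,.015,.035); q=q[abs(q[:,0]-.593)<.025]; print('beyond far face',len(q), q[:,1].min() if len(q) else '')
    for y in(-.142,-.1475,-.153): print(proj(n,[[.576,y,.026],[.610,y,.026],[.593,y,.05]]).round(1).tolist())
    a.append(cv2.resize(p[o[1]-45:o[1]+45,o[0]-45:o[0]+45,::-1],(400,400),interpolation=cv2.INTER_CUBIC))
cv2.imwrite('pics/v6.png',cv2.hconcat(a))
p,d,c=snap('top'); rect(near(c,(.593,-.1125),.07,.045,.056),'block')
q=near(c,(.593,-.03),.06,.02,.04); 
for y0 in(-.02,-.01,0.,.01): 
    s=q[(abs(q[:,1]-y0)<.003)&(q[:,2]>.026)]; print(y0,len(s),s[:,0].min(),s[:,0].max(),np.median(s[:,2])) if len(s) else 0
E
```

```text
t 17.45 tcp [0.5928 0.0053 0.0565] tilt 0.02 jaw -0.07 q [-22.3  21.4  22.9 103.6  -9.8  56.9   4.5] F [ 0.6  0.8 -1.1] w 0.0136
tool x,y,z [[0.0, 0.0, -1.0], [0.001, 1.0, 0.0], [1.0, -0.001, 0.0]]
shift [-0.0001 -0.0023  0.0002] turn about tool x -0.07
scene [242 166]
beyond far face 0 
[[247.6, 165.0], [240.2, 170.8], [243.8, 163.8]]
[[246.5, 164.0], [239.1, 169.8], [242.7, 162.8]]
[[245.4, 163.0], [237.9, 168.8], [241.5, 161.8]]
top [299 201]
beyond far face 0 
[[297.5, 206.6], [297.4, 195.4], [298.3, 199.8]]
[[299.3, 206.6], [299.3, 195.5], [300.1, 199.8]]
[[301.2, 206.6], [301.1, 195.5], [302.0, 199.9]]
block 345 c 592.7 -113.2 size 78.8 68.8 ang 0.31 z 0.0501
```

View pics/v6.png

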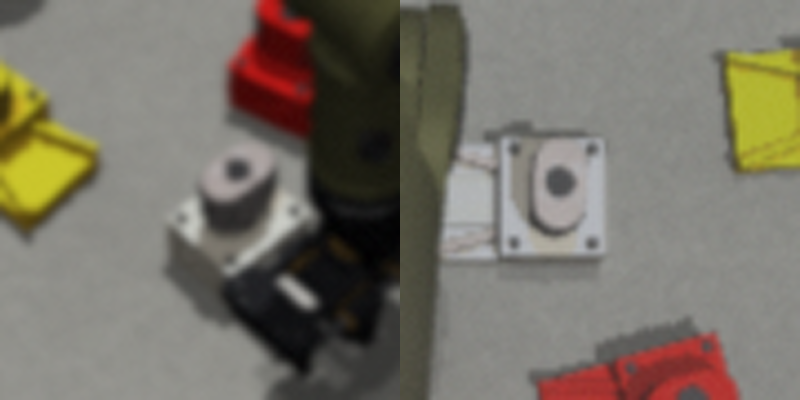

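step_arm(
  deltas=[
    [-1,0,-0.001,0.0004,0],
    [-1,0.001,-0.001,0.0004,0],
    [-1,0.002,-0.001,0.0004,0],
    [-1,0.0025,-0.001,0.0004,0],
    [-1,0.0025,-0.001,0.0004,0],
  ],
)

```text
time_s: 18.23
tool_pos: [0.5931, 0.0038, 0.054]
tool_rot: [169.7, 90.0, 169.6]
force: [0.8, -0.1, -1.3]
grip_width: 0.0137
```

```bash
python3 -c "
from h import *
plan((.593,.003,.0540),0)"
```

```text
t 18.225 tcp [0.5931 0.0038 0.054 ] tilt 0.01 jaw -0.1 q [-22.1  21.7  22.9 103.6  -9.9  56.7   4.7] F [ 0.8 -0.1 -1.3] w 0.0137
tool x,y,z [[-0.0, 0.0, -1.0], [0.002, 1.0, 0.0], [1.0, -0.002, -0.0]]
shift [-0.     -0.0008 -0.0001] turn about tool x -0.1
```

step_arm(
  deltas=[
    [-1,0,-0.0008,0,0],
    [-1,0,-0.0008,0,0],
    [-0.3,0,-0.0008,0,0],
    [-0.3,0,-0.0008,0,0],
    [-0.3,0,-0.0008,0,0],
    [-0.3,-0.03,-0.0008,0,0],
    [-0.3,-0.07,-0.0008,0,0],
    [1,-0.13,0.06,0,0],
    [1,-0.16,0.12,0,0],
    [1,-0.16,0.17,0,0],
    [1,-0.16,0.17,0,0],
  ],
)

```text
time_s: 19.6
tool_pos: [0.5927, 0.1808, 0.2152]
tool_rot: [71.2, 89.8, 71.6]
force: [-0.5, -0.2, 0.0]
grip_width: 0.0627
```

```bash
python3 - <<'E'
from h import *
plan((.593,-.1127,.19),90)
a=[]
for n in('scene','top'):
    p,d,c=snap(n,n+'7.png')
    rect(near(c,(.593,-.1127),.04,.1,.13),'collar'); rect(near(c,(.593,.003),.035,.055,.085),'handle')
    rect(near(c,(.593,-.1125),.07,.045,.056),'block')
    s=near(c,(.593,-.02),.06,.02,.04)
    for y0 in(-.02,-.01): 
        t=s[(abs(s[:,1]-y0)<.004)&(s[:,2]>.0225)]; print(y0,len(t),t[:,0].min(),t[:,0].max(),np.median(t[:,2])) if len(t) else 0
    o=proj(n,[.593,-.08,.03])[0].astype(int)
    a.append(cv2.resize(p[o[1]-45:o[1]+45,o[0]-45:o[0]+45,::-1],(400,400),interpolation=cv2.INTER_CUBIC))
cv2.imwrite('pics/v7.png',cv2.hconcat(a))
E
```

```text
t 19.6 tcp [0.5927 0.1808 0.2152] tilt 0.23 jaw 0.4 q [-35.1  15.6  19.1  90.7  -5.4  74.5 -14.8] F [-0.5 -0.2  0. ] w 0.0627
tool x,y,z [[0.001, 0.004, -1.0], [-0.007, 1.0, 0.004], [1.0, 0.007, 0.001]]
shift [ 0.0241 -0.2936 -0.0018] turn about tool x -89.6
collar 167 c 595.5 -112.4 size 59.8 36.4 ang -1.11 z 0.1086
handle 74 c 594.1 4.9 size 38.0 17.2 ang -89.91 z 0.0678
block 255 c 594.6 -111.4 size 83.7 72.6 ang 0.87 z 0.0508
-0.02 8 0.5970393961626808 0.6118610744259086 0.028918805754941657
-0.01 9 0.5986736058245296 0.6086020916891021 0.029697921974048747
collar 219 c 595.1 -111.7 size 57.4 31.8 ang -0.18 z 0.1066
handle 80 c 593.3 5.0 size 38.3 14.6 ang 89.17 z 0.0674
block 347 c 592.8 -113.2 size 78.3 68.5 ang -0.06 z 0.0495
-0.02 26 0.5793915149501814 0.6103879849382894 0.026302112879510342
-0.01 10 0.5764764020674399 0.6104439227513433 0.024154606033715664
```

View pics/v7.png

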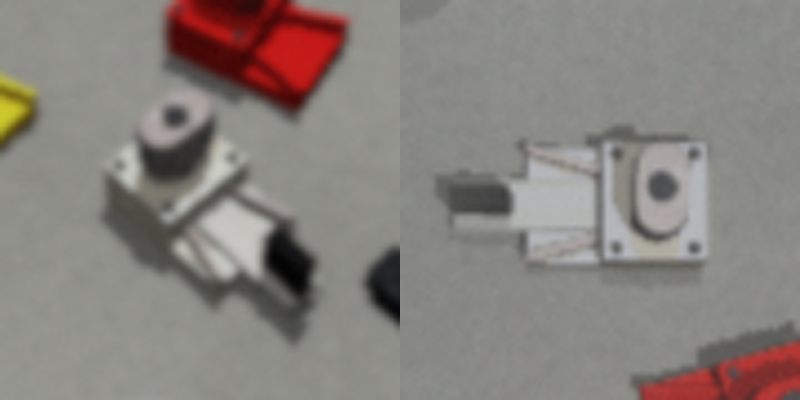

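The tip isn't directly visible, but the handle and block positions put it at the far face within about 2 mm, with the rear sagging slightly. The collar is still up, so I'll go and turn it back.

step_arm(
  deltas=[
    [1,0,-0.03,0,-9],
    [1,0,-0.06,0,-18],
    [1,0,-0.09,0,-27],
    [1,0,-0.12,0,-36],
    [1,0,-0.15,0,-45],
    [1,0,-0.18,0,-54],
    [1,0,-0.21,0,-63],
    [1,0,-0.24,0,-72],
    [1,0,-0.27,0,-81],
    [1,0.01,-0.293,-0.001,-89.5],
    [1,0.01,-0.293,-0.001,-89.5],
    [1,0.01,-0.293,-0.001,-89.5],
  ],
)

```text
time_s: 21.2
tool_pos: [0.5916, -0.1192, 0.204]
tool_rot: [31.9, 90.0, 121.1]
force: [-0.2, 0.3, 0.2]
grip_width: 0.0872
```

```bash
python3 -c "
from h import *
plan((.5935,-.1125,.0915),89.5)"
```

```text
t 21.2 tcp [ 0.5916 -0.1192  0.204 ] tilt 0.05 jaw 89.2 q [ -7.6  14.2  19.5  93.7  -4.9  73.  102. ] F [-0.2  0.3  0.2] w 0.0872
tool x,y,z [[-0.0, 0.001, -1.0], [-1.0, 0.014, 0.0], [0.014, 1.0, 0.001]]
shift [ 0.1125 -0.0018  0.0066] turn about tool x -0.3
```

step_arm(
  deltas=[
    [1,0.04,-0.002,0.0066,0],
    [1,0.08,-0.002,0.0066,0],
    [1,0.105,-0.002,0.0066,0],
    [1,0.1125,-0.002,0.0066,0],
    [-1,0.1125,-0.002,0.0066,0],
    [-1,0.1125,-0.002,0.0066,0],
    [-1,0.1125,-0.002,0.0066,0],
    [-1,0.1125,-0.002,0.0066,0],
    [-1,0.1125,-0.002,0.0066,0],
    [-1,0.1125,-0.002,0.0066,0],
    [-1,0.1125,-0.002,0.0066,0],
    [-1,0.1125,-0.002,0.0066,0],
  ],
  newtons=30,
)

```text
time_s: 22.7
tool_pos: [0.594, -0.1127, 0.0916]
tool_rot: [-98.6, 90.0, -9.2]
force: [0.1, -0.9, 0.5]
grip_width: 0.0336
```

```bash
python3 -c "
from h import *
plan((.5935,-.1125,.0915),12)"
```

```text
t 22.7 tcp [ 0.594  -0.1127  0.0916] tilt 0.01 jaw 89.39 q [ -7.2  19.9  18.5 100.2  -7.1  60.9 103.1] F [ 0.1 -0.9  0.5] w 0.0336
tool x,y,z [[0.0, -0.0, -1.0], [-1.0, 0.011, -0.0], [0.011, 1.0, -0.0]]
shift [0.0001 0.0006 0.0002] turn about tool x 77.39
```

step_arm(
  deltas=[
    [-1,-0.0015,0,0,5],
    [-1,-0.0015,0,0,14],
    [-1,-0.0015,0,0,23],
    [-1,-0.0015,0,0,32],
    [-1,-0.0015,0,0,41],
    [-1,-0.0015,0,0,50],
    [-1,-0.0015,0,0,59],
    [-1,-0.0015,0,0,68],
    [-1,-0.0015,0,0,77],
    [-1,-0.0015,0,0,82],
    [-1,-0.0015,0,0,82],
  ],
)

```text
time_s: 24.08
tool_pos: [0.5936, -0.1132, 0.0917]
tool_rot: [-133.9, 89.9, -126.5]
force: [3.0, -3.1, -8.6]
grip_width: 0.0339
```

step_arm(
  deltas=[
    [-1,0.003,0,0,0],
    [-1,0.006,0,0,0],
    [-1,0.009,0,0,0],
    [-1,0.012,0,0,0],
    [-1,0.0145,0,0,0],
    [-1,0.0145,0,0,0],
  ],
)

```text
time_s: 24.82
tool_pos: [0.5937, -0.1132, 0.0791]
tool_rot: [-177.6, 90.0, -170.3]
force: [-2.7, -4.3, 1.1]
grip_width: 0.034
```

```bash
python3 -c "
from h import *
plan((.5935,-.1125,.078),7)"
```

```text
t 24.825 tcp [ 0.5937 -0.1132  0.0791] tilt 0.04 jaw 7.38 q [-18.   22.4  31.9 101.2 -13.4  60.2  26.1] F [-2.7 -4.3  1.1] w 0.034
tool x,y,z [[-0.001, -0.0, -1.0], [-0.128, 0.992, -0.0], [0.992, 0.128, -0.001]]
shift [ 0.0011  0.0007 -0.0001] turn about tool x 0.38
```

step_arm(
  deltas=[
    [-1,0.0005,0,0,0],
    [1,0.0005,0,0,0],
    [1,0.0005,0,0,0],
    [1,0.0005,0,0,0],
    [1,0.0005,0,0,0],
    [1,0.0005,0,0,0],
    [1,0.0005,0,0,0],
    [1,-0.04,0,0,0],
    [1,-0.09,0,0,0],
    [1,-0.14,0.06,0,0],
    [1,-0.16,0.12,0,0],
    [1,-0.16,0.17,0,0],
  ],
)

```text
time_s: 26.32
tool_pos: [0.5732, 0.0549, 0.2409]
tool_rot: [8.0, 89.7, 15.3]
force: [1.1, 1.2, -0.8]
grip_width: 0.0872
```

```bash
python3 - <<'E'
from h import *
plan((.593,-.1127,.19),90)
a=[]
for n in('scene','top'):
    p,d,c=snap(n,n+'8.png')
    rect(near(c,(.593,-.1127),.04,.085,.13),'collar'); rect(near(c,(.593,.003),.035,.055,.085),'handle')
    rect(near(c,(.593,-.1125),.07,.045,.056),'block')
    q=near(c,(.593,-.1127),.04,.085,.13); print('collar top mean/10/90',q[:,2].mean(),np.percentile(q[:,2],[10,90]))
    rect(near(c,(.469,.228),.06,.035,.07),'plainhandle')
    o=proj(n,[.593,-.08,.03])[0].astype(int)
    a.append(cv2.resize(p[o[1]-45:o[1]+45,o[0]-45:o[0]+45,::-1],(400,400),interpolation=cv2.INTER_CUBIC))
cv2.imwrite('pics/v8.png',cv2.hconcat(a))
E
```

```text
t 26.325 tcp [0.5732 0.0549 0.2409] tilt 0.26 jaw 7.29 q [-33.7   9.6  28.9  95.3  -4.8  76.1   3.3] F [ 1.1  1.2 -0.8] w 0.0872
tool x,y,z [[0.004, 0.001, -1.0], [-0.127, 0.992, 0.001], [0.992, 0.127, 0.005]]
shift [ 0.0508 -0.1688 -0.0019] turn about tool x -82.71
collar 174 c 594.6 -112.6 size 62.8 37.2 ang -86.71 z 0.0955
handle 74 c 595.6 3.8 size 43.0 16.4 ang -85.87 z 0.0682
block 228 c 594.7 -110.8 size 82.6 73.2 ang -0.96 z 0.0509
collar top mean/10/90 0.0951361752275123 [0.08942137 0.09969702]
plainhandle 87 c 462.3 232.8 size 40.3 20.2 ang -87.19 z 0.0492
collar 225 c 594.3 -111.5 size 58.6 34.9 ang -84.88 z 0.0939
handle 83 c 593.9 5.0 size 38.1 14.2 ang -89.52 z 0.0668
block 346 c 592.7 -113.3 size 78.8 68.6 ang -0.02 z 0.0497
collar top mean/10/90 0.09383539112916417 [0.09055168 0.09702401]
plainhandle 72 c 461.9 231.3 size 39.6 13.7 ang -83.22 z 0.0494
```

View pics/v8.png

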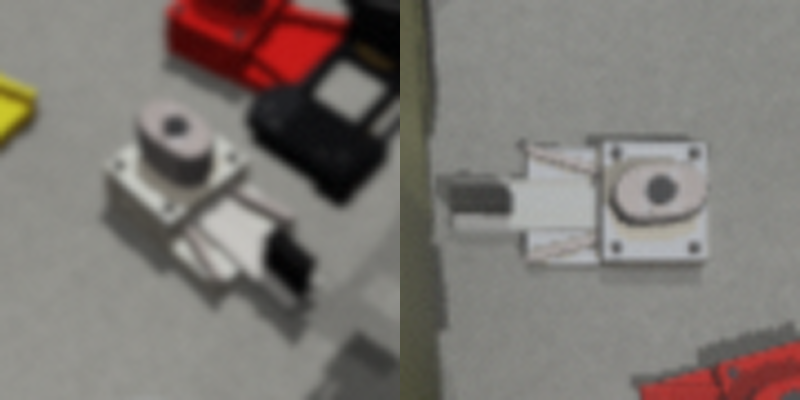

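```bash
python3 -c "
from h import *
read_camera('top'); print(env.sign_off()); o=monitor.get_obs(); print(o['time_s'],o['force'])"
```

```text
the job is handed in; nothing more can be done
None
the job is handed in; nothing more can be done
```

The windowed blade is fitted in the white head, the collar is back down, and I handed the job in at about 26.6 s of the 72 s limit. I raised the collar and turned it to about 1.5 rad, and it stayed up by itself. I then slid the blade in, let go, turned the collar back and retreated clear.

**Collar:** Its top is at 94–95.5 mm, the same height as at the start, and it is turned about 0.06–0.09 rad. A pin resting on solid blade would leave the collar more than 5 mm higher. So the pin is through the window, which also limits the tip error along the slot to about 4 mm.

**Blade:** It is centred to about 1 mm. The tip was hidden from both cameras, so I worked out its position:
- **From the handle's position:** the tip is about 1–2 mm short of the far face.
- **From the gripper's position at release:** the tip is flush.

The difference fits the handle sagging slightly at the back, which could leave the tip near the top of its height limit (+10 mm). I could not measure that directly.

**Other things:** The first grip caught only the top of the handle because I lifted too early, so I set the blade down and regripped it. The arm never went near the plain blade, bottle, beaker or flask. I did not compare their final positions with where they started.

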